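# Open the push-to-open ink cupboard in the print workshop

### The job

Open the little ink cupboard by touch alone, without picking anything up. First slide the red ink tin along the table, upright, until it is well clear of the door's swing; then press the shut door near its free edge, where the inky touch mark is, so that the catch lets go and the spring sets the door ajar; then reach a fingertip behind the free edge and swing the door wide open, about square to the cupboard. Leave the bottle, the brush pot and the bowl where they stand.

Things in the scene. Friction and masses are not known exactly. Their poses are not given: they have to be found in the camera images.
- ink_cupboard: grey bench-top cupboard fixed to the table, 210 mm wide, 160 mm deep, 200 mm high; a pad of paper on the rear half of its top adds 10 mm. Origin: centre of its underside; x points to its back, so its door is on the -x side; y along its front, towards the door's free edge; z up
- door_hinge (a point): fixed point on the door's upright hinge line, 100 mm above the table, in the middle of the door's thickness. Axes fixed to the cupboard: x level into the cupboard, square to its front; y level from the hinge to the free edge of the shut door; z up. The front edges of the cupboard's box stand 13.5 mm further along +x
- ink_door (a joint): angle of the teal door, rad: 0 shut, grows as it opens outwards, stop at 1.6. About 7 N on the touch mark (more nearer the hinge) pushes it in to -0.02, where the catch lets go; stop at -0.03. As the finger draws back a damped spring drives it to about 0.4 in about 1 s; then it swings freely, coasts a little, stays put and does not catch again
- door_press (a point): centre of the dark inky touch mark on the door's outer face, 30 mm from the free edge, 155 mm above the table; moves with the door. x points through the door to its inside, y to the free edge. The door has no handle, is 15 mm thick, 205 mm wide from hinge line to free edge, and spans 6 to 197 mm above the table
- door_striker (a point): steel striker pin on the inside of the door, 25 mm behind its inner face and 28 mm from the free edge, spanning 68 to 112 mm above the table (point at 90 mm); it moves with the door
- tin_mid (a point): centre of the round red ink tin (diameter 66 mm, height 53 mm, about 0.4 kg) standing on the table in front of the door, in its swing; the point lies 26 mm above the table on its axis
- tusche_bottle: black bottle with red cap, diameter 54 mm, height 120 mm; origin at the centre of its underside. Leave alone
- brush_pot: black pot of brushes, diameter 90 mm, pot height 100 mm, brushes to about 230 mm; origin at the centre of its underside. Leave alone
- ink_bowl: white ceramic bowl, diameter 100 mm, height 40 mm; origin at the centre of its underside. Leave alone
Things that resemble listed ones, but are neither listed nor needed, are in the scene too. Several things look just like the part that bears tin_mid: the one meant starts farthest to the robot's right.

How it is judged:
By the outcome, as a careful person would: the job done as asked, in the order asked, and still so for the second after the job is handed in, with the robot touching nothing.
It also fails if it takes over 58 s, if anything falls off the work surface, if the arm or the gripper's body presses on something with over 40 N, if the wrist force passes 120 N, or if a joint passes its speed limit or range.

### The arm

A 6-joint arm with a two-finger parallel gripper is mounted at the origin on the work surface. World frame = base frame: x ahead of the robot, y to its left, z up, the work surface at z = 0. Lengths are in m, angles in rad, forces in N, time in s.
With the tool pointing down it reaches from about 0.3 to 0.875 m from the base axis. Payload 6.4 kg.
Tool frame: the origin (TCP) lies midway between the tips of the shut fingers; the grasp point (between the pads) lies 19 mm behind it (ctrl.hold_point_z is the distance from the TCP to the grasp point, in m); z points along the fingers, y is the line along which they close (so a half turn about z gives the same grasp; the last joint's range is limited). The gripper opens to 85 mm and grips with 20 to 120 N. Pads are 22 mm wide; open, the fingers measure 114 mm over their backs; the gripper's body (76 mm by 85 mm) begins 54 mm behind the grasp point. The pads swing forward as they close: fully open they stand 13 mm farther back than shut.
Start: joints at [0.954, 0.181, 1.607, -0, 1.354, -0.206], TCP at [0.23, 0.527, 0.231] pointing down, gripper open.
Joint ranges: [-2.99, 2.99], [-0.89, 2.07], [0.3, 2.58], [-1.14, 4.28], [0, 2.63], [-3.12, 3.12]. Speed limits (rad/s): [2.57, 2.57, 3.01, 3.14, 3.14, 3.14].

### API

Orientations are given as a unit quaternion [w, x, y, z].
In Python, from bench import ctrl gives the robot as it stands.
- The arm moves only by the tool carry_out, never from a script. Its argument "plan" is text: rows parted by semicolons, each of 6 numbers parted by spaces: the shift along the tool's x, y, z as a fraction of full scale, then the turn, a rotation vector about the tool's x, y, z as a fraction of full scale. A call has exactly 8 rows; each row shifts and turns the commanded pose from where the row before left it, along the tool's axes as they then stand; what a row does not reach is not made up. Full scale, the value 1, is 40 mm for a shift and 0.1 rad for a turn. A row lasts 1/12 s, in which the tool goes at most 41.7 mm and 7.16 degrees, less where a joint would pass 70% of its speed; a pose out of reach is approached as far as the arm can. A call with a number of a shift or a turn outside -1 to 1 is refused whole. A call with a gripper value outside its range is refused whole. "claw" is the gripper's target within -1 to 1 (shut at 1, half-way at 0, fully open at -1), set as the call begins (left out, the last holds). The fingers move at their own pace and stop on an object; the grip force is fixed at half the most. Time passes only in rows, so rows that do not move let the fingers close, or fill a call up. It gives the time, the measured TCP pose, the force, the opening and the grip force at its end, in the units of the state.
- ctrl.get_obs(): the state, without advancing time (a new reading comes with each control period).
- ctrl.camera(name): name is "scene" or "top" or "wrist"; returns a dict with "pixels" (420x560x3 uint8, red, green, blue), "mtx" (3x3 intrinsics, pixels), "R" (3x3) and "t" (3): a world point X has camera coordinates R X + t. Camera axes: x right, y down, z forward; pixel columns grow to the right and rows downward; lengths in m; the calibration is good to about 2 mm. A picture is of the moment at which its call begins. There is no depth.
- ctrl.hand_in(): hands the job in; it is judged then, once.
The state is a dict: "time_s": time; "q": joint angles; "dq": joint speeds; "joint_efforts": joint torques, N m; "eef_pos": TCP position; "eef_rot": TCP orientation; "wrist_force": force on the tool from outside, world axes, zero at the start; "torque": the same for the moment, N m; "opening": opening from 0.0 (shut) to 1.0 (fully open); "grasp_force": force on a finger pad.
Only numpy, scipy, OpenCV 4.12 (cv2) and the standard library are available. Lean on these libraries where they do the work, as an engineer would, in place of code of your own. Each camera call takes 0.05 s, during which the arm holds its last target. There are 200 camera calls.

## Working session

There is one attempt and no reset: what is moved stays moved. The work goes in short steps, Python scripts to look and compute and a tool call to move; the robot and the scene stay as the last step left them, time stands still between calls to the robot, and variables do not carry over. Pictures are saved under pics/ and viewed, at most 10 in all, crops included, and the job is handed in when it is done.

Besides the shell and the picture viewer there is one more tool, called after "Call:" as a command line: name --argument value ..., lists and objects as JSON in quotes. carry_out: Moves the arm, as the interface text tells. Shift numbers are shares of 40 mm and turn numbers shares of 0.1 rad, none past 1 either way. Its arguments: {"type":"object","properties":{"plan":{"type":"string"},"claw":{"type":"number"}},"required":["plan"]}

```bash
mkdir -p pics; cat > h.py <<'E'
import numpy as np,cv2
from bench import ctrl
def shot(n,f=None):
    c=ctrl.camera(n)
    if f: cv2.imwrite('pics/'+f,c['pixels'][:,:,::-1])
    return c
def cast(c,u,v,z):
    d=c['R'].T@np.linalg.inv(c['mtx'])@np.array([u,v,1.]); o=-c['R'].T@c['t']
    return o+d*(z-o[2])/d[2]
def proj(c,X):
    p=c['mtx']@(c['R']@np.array(X)+c['t']); return p[:2]/p[2]
E
python3 - <<'E'
from h import *
for n in('scene','top'):
    c=shot(n,n+'0.png'); print(n,-c['R'].T@c['t'],c['R'].round(2).tolist(),c['mtx'][0,0])
o=ctrl.get_obs();print(o['time_s'],o['eef_pos'],o['eef_rot'],o['opening'])
E
```

```text
scene [1.00164032 0.47870791 0.78352359] [[-0.69, 0.73, -0.01], [0.54, 0.5, -0.68], [-0.49, -0.47, -0.73]] 468.0785200279831
top [0.43708376 0.06940539 0.93607566] [[0.03, -1.0, 0.03], [-0.99, -0.03, -0.14], [0.14, -0.03, -0.99]] 394.60193287122746
0.1 [0.22932142 0.52674518 0.23046735] [-3.15587466e-04  2.03961671e-01  9.78978545e-01 -7.39233733e-04] 1.0023409439472821
```

View pics/scene0.png

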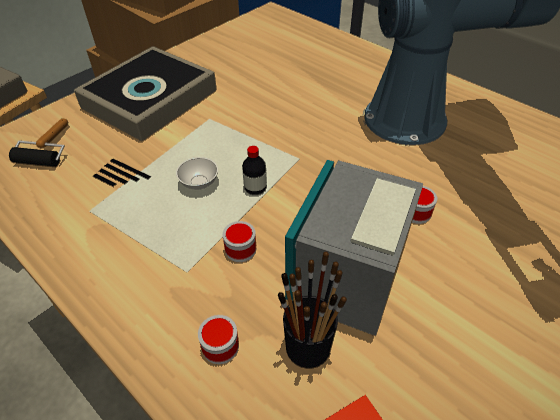

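View pics/top0.png

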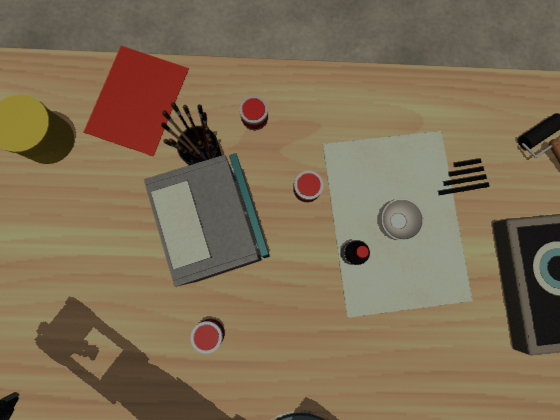

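The top view shows three look-alike tins, at (254,111), (308,185) and (207,338). Right in the image is -y, so the one farthest to the robot's right is (308,185). It also stands in front of the teal door, whose ends are at about (237,157) and (265,255). The bowl is at (402,219), the bottle cap at (363,252) and the brush pot at (198,145).

```bash
python3 - <<'E'
from h import *
c=shot('top');im=c['pixels'];hsv=cv2.cvtColor(im,cv2.COLOR_RGB2HSV)
H,S,V=cv2.split(hsv)
red=(((H<8)|(H>172))&(S>150)&(V>90)).astype(np.uint8)
n,l,st,ce=cv2.connectedComponentsWithStats(red)
for i in range(1,n):
    if st[i,4]>60: print('red',ce[i].round(1),st[i,4],cast(c,*ce[i],.053).round(4),cast(c,*ce[i],.12).round(4))
te=((H>80)&(H<100)&(S>120)).astype(np.uint8)
k,_=cv2.findContours(te,0,1);k=max(k,key=cv2.contourArea)
r=cv2.minAreaRect(k);b=cv2.boxPoints(r);print(b.round(1).tolist(),r)
for p in b:print(cast(c,*p,.197).round(4))
for p in [(402,219)]:print('bowl',cast(c,*p,.04).round(3))
for p in [(165,105),(202,140)]:print('pot',cast(c,*p,.1).round(3))
# cupboard corners approx, z=.2
for p in [(146,182),(177,285),(258,262),(227,157)]:print('cup',cast(c,*p,.2).round(3))
print('edge',cast(c,300,62,0).round(3), 'paper',cast(c,324,143,0).round(3))
s=shot('scene')
hs=cv2.cvtColor(s['pixels'],cv2.COLOR_RGB2HSV);t=cv2.inRange(hs,(80,120,0),(100,255,255))
k2,_=cv2.findContours(t,0,1);k2=max(k2,key=cv2.contourArea);print('scene teal',cv2.approxPolyDP(k2,3,True)[:,0].tolist())
a=cv2.resize(im[90:280,130:420],None,fx=2.7,fy=2.7)[:,:,::-1]
cv2.imwrite('pics/crop.png',a)
E
```

```text
red [135.8 100.2] 6810 [0.805  0.4006 0.053 ] [0.7771 0.3755 0.12  ]
red [253.3 108.8] 379 [0.7951 0.1284 0.053 ] [0.768  0.1239 0.12  ]
red [308.5 184.5] 394 [ 0.6194 -0.0041  0.053 ] [0.6055 0.0015 0.12  ]
red [362.  251.3] 106 [ 0.4707 -0.1271  0.053 ] [ 0.4681 -0.1122  0.12  ]
red [206.  337.2] 461 [0.2778 0.2104 0.053 ] [0.2899 0.1997 0.12  ]
[[229.89999389648438, 155.6999969482422], [235.60000610351562, 153.8000030517578], [239.3000030517578, 164.89999389648438], [233.60000610351562, 166.8000030517578]] ((234.6000213623047, 160.3000030517578), (11.700427055358887, 6.008327484130859), 71.56504821777344)
[0.6409 0.1599 0.197 ]
[0.645  0.1492 0.197 ]
[0.6234 0.1412 0.197 ]
[0.6193 0.1519 0.197 ]
bowl [ 0.548 -0.223  0.04 ]
pot [0.777 0.319 0.1  ]
pot [0.701 0.234 0.1  ]
cup [0.584 0.314 0.2  ]
cup [0.395 0.244 0.2  ]
cup [0.44  0.099 0.2  ]
cup [0.637 0.165 0.2  ]
edge [0.945 0.019 0.   ] paper [ 0.735 -0.045  0.   ]
scene teal [[332, 161], [326, 161], [285, 236], [286, 273], [292, 299], [288, 275], [294, 273], [295, 238], [332, 168]]
```

View pics/crop.png

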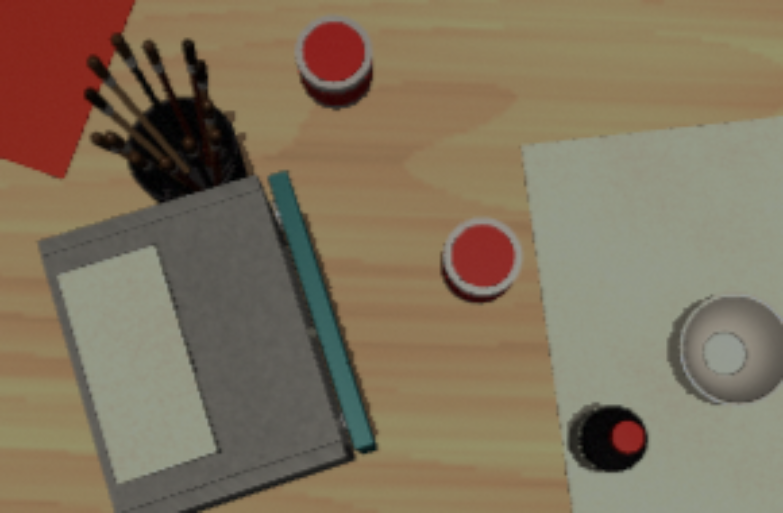

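The crop confirms that the tin at crop (482,257) stands in front of the door, left of the paper. The door's top runs from (278,173) to (366,450) in the crop.

```bash
cat >> h.py <<'E'
from scipy.spatial.transform import Rotation as Ro
def to(T):
    o=ctrl.get_obs();q=o['eef_rot'];R=Ro.from_quat([q[1],q[2],q[3],q[0]]).as_matrix()
    d=R.T@(np.array(T)-o['eef_pos']);print('pos',o['eef_pos'].round(4),'tool x',R[:,0].round(3),'z',R[:,2].round(3),'units',(d/.04).round(2),'t',o['time_s'])
E
python3 - <<'E'
from h import *
c=shot('top')
P=[cast(c,130+u/2.7,90+v/2.7,.197)[:2] for u,v in [(270,175),(287,172),(374,447),(358,452)]]
print(np.round(P,4))
h=(P[0]+P[1])/2;f=(P[2]+P[3])/2;y=(f-h)/np.linalg.norm(f-h);print(np.linalg.norm(f-h),y)
x=np.array([y[1],-y[0]]);H=f-.205*y;print('H',H,'x',x,'press',H+.175*y-.0075*x)
E
```

```text
[[0.6426 0.1598]
 [0.6452 0.1479]
 [0.4526 0.0798]
 [0.4489 0.0907]]
0.20499216918364843 [-0.9423207  -0.33471136]
H [0.64394131 0.15386566] x [-0.33471136  0.9423207 ] press [0.48154552 0.08822377]
```

Call:
carry_out --plan "0 0 -0.22 0 0 0.97;0 0 -0.22 0 0 0.97;0 0 -0.22 0 0 0.97;0 0 -0.22 0 0 0.97;0 0 -0.22 0 0 0.97;0 0 -0.22 0 0 0.97;0 0 -0.22 0 0 0.97;0 0 -0.22 0 0 0.97" --claw 0

```text
time_s: 0.92
eef_pos: [0.2295, 0.5271, 0.3019]
eef_rot: [-0.0, 0.561, 0.828, -0.0]
wrist_force: [0.3, 0.7, 0.6]
opening: 0.5
grasp_force: 0.0
```

```bash
python3 -c "
from h import *
to([.595,.056,.30])"
```

```text
pos [0.2295 0.5271 0.3019] tool x [-0.37   0.929 -0.   ] z [-0. -0. -1.] units [-14.32   4.13   0.05] t 0.9167
```

Call:
carry_out --plan "-0.9 0.26 0 0 0 0;-0.9 0.26 0 0 0 0;-0.9 0.26 0 0 0 0;-0.9 0.26 0 0 0 0;-0.9 0.26 0 0 0 0;-0.9 0.26 0 0 0 0;-0.9 0.26 0 0 0 0;-0.9 0.26 0 0 0 0"

```text
time_s: 1.58
eef_pos: [0.4153, 0.2897, 0.3018]
eef_rot: [0.0, 0.559, 0.829, 0.0]
wrist_force: [0.8, 0.9, 0.3]
opening: 0.5
grasp_force: 0.0
```

Call:
carry_out --plan "-0.9 0.26 0 0 0 0;-0.9 0.26 0 0 0 0;-0.9 0.26 0 0 0 0;-0.9 0.26 0 0 0 0;-0.9 0.26 0 0 0 0;-0.9 0.26 0 0 0 0;-0.9 0.26 0 0 0 0;0 0 0 0 0 0"

```text
time_s: 2.25
eef_pos: [0.5795, 0.0794, 0.301]
eef_rot: [0.001, 0.561, 0.828, -0.001]
wrist_force: [-0.9, 0.1, 1.1]
opening: 0.5
grasp_force: 0.0
```

```bash
python3 -c "
from h import *
to([.595,.056,.012])
c=shot('wrist','w1.png')
print(proj(c,[.62,-.004,.053]),proj(c,[.4815,.0882,.155]))"
```

```text
pos [0.5795 0.0794 0.301 ] tool x [-0.37   0.929 -0.002] z [ 0.001 -0.002 -1.   ] units [-0.67  0.14  7.23] t 2.25
[280.19798736 247.05702724] [173.71165371 145.17930206]
```

View pics/w1.png

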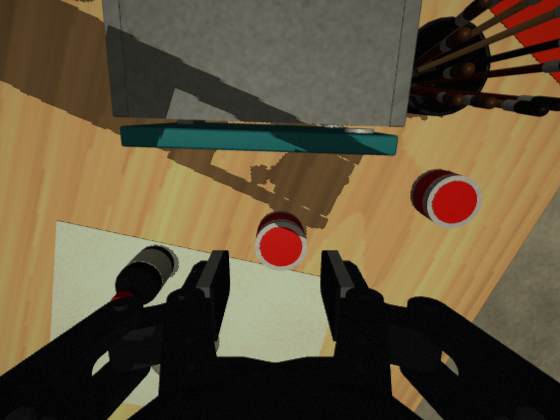

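The wrist view has the tin's top at (281,246), against a projected (280,247). The door is at the top and the tin stands straight ahead of the fingers, so I go down behind it.

Call:
carry_out --plan "-0.67 0.14 0 0 0 0;0 0 0.9 0 0 0;0 0 0.9 0 0 0;0 0 0.9 0 0 0;0 0 0.9 0 0 0;0 0 0.9 0 0 0;0 0 0.9 0 0 0;0 0 0.9 0 0 0"

```text
time_s: 2.97
eef_pos: [0.591, 0.0635, 0.0484]
eef_rot: [0.0, 0.559, 0.829, 0.0]
wrist_force: [0.5, 0.6, 1.0]
opening: 0.504
grasp_force: 0.0
```

```bash
python3 -c "
from h import *
to([.595,.056,.012]); to([.70-.378*.037,-.20+.926*.037,.012])"
```

```text
pos [0.591  0.0635 0.0484] tool x [-0.376  0.927  0.   ] z [ 0.  0. -1.] units [-0.21  0.02  0.91] t 2.9667
pos [0.591  0.0635 0.0484] tool x [-0.376  0.927  0.   ] z [ 0.  0. -1.] units [-6.2   0.05  0.91] t 2.9667
```

Call:
carry_out --plan "0 0 0.45 0 0 0;0 0 0.45 0 0 0;-0.25 0 0 0 0 0;-0.25 0 0 0 0 0;-0.2 0 0 0 0 0;-0.2 0 0 0 0 0;-0.2 0 0 0 0 0;-0.2 0 0 0 0 0"

```text
time_s: 3.63
eef_pos: [0.6124, 0.0136, 0.0154]
eef_rot: [0.001, 0.559, 0.829, 0.001]
wrist_force: [-1.5, 5.8, 5.3]
opening: 0.499
grasp_force: 3.5
```

Call:
carry_out --plan "-0.3 0 0 0 0 0;-0.3 0 0 0 0 0;-0.3 0 0 0 0 0;-0.3 0 0 0 0 0;-0.3 0 0 0 0 0;-0.3 0 0 0 0 0;-0.3 0 0 0 0 0;-0.3 0 0 0 0 0"

```text
time_s: 4.3
eef_pos: [0.648, -0.0753, 0.0152]
eef_rot: [0.0, 0.559, 0.829, 0.001]
wrist_force: [-2.7, 5.1, 6.9]
opening: 0.498
grasp_force: 4.2
```

```bash
cat >>h.py <<'E'
def tins(c):
    H,S,V=cv2.split(cv2.cvtColor(c['pixels'],cv2.COLOR_RGB2HSV))
    red=(((H<8)|(H>172))&(S>150)&(V>90)).astype(np.uint8)
    n,l,st,ce=cv2.connectedComponentsWithStats(red)
    for i in range(1,n):
        if st[i,4]>40: print('red',ce[i].round(1),st[i,4],cast(c,*ce[i],.053).round(4))
E
python3 -c "
from h import *
to([.70-.378*.037,-.20+.926*.037,.012]);tins(shot('top'));tins(shot('scene','s1.png'))"
```

```text
pos [ 0.648  -0.0753  0.0152] tool x [-0.375  0.927  0.   ] z [ 0.001  0.001 -1.   ] units [-2.45  0.03  0.08] t 4.3
red [135.9 100.3] 6837 [0.8049 0.4003 0.053 ]
red [253.3 108.8] 377 [0.7951 0.1283 0.053 ]
red [205.9 337.1] 475 [0.278  0.2105 0.053 ]
red [252.5 150.9] 102 [ 0.4236 -0.1634  0.053 ]
red [425.4 197. ] 196 [0.2768 0.221  0.053 ]
red [180.5 215.2] 78 [ 0.6715 -0.1264  0.053 ]
red [422.5 214.9] 150 [0.3263 0.2442 0.053 ]
red [184.9 237.6] 105 [ 0.7035 -0.0721  0.053 ]
red [216.8 331.9] 699 [0.7973 0.1308 0.053 ]
red [219.  355.5] 213 [0.8231 0.1652 0.053 ]
red [357.  411.1] 735 [0.7395 0.3842 0.053 ]
```

View pics/s1.png

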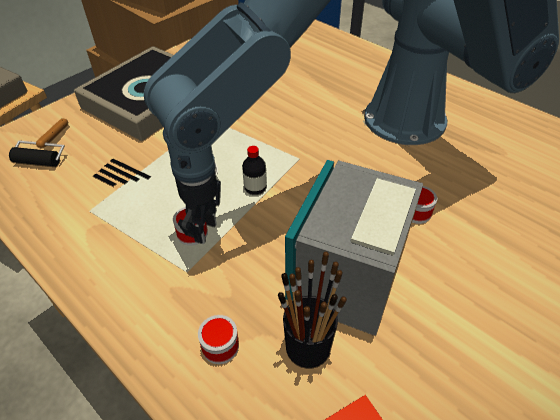

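The tin at (185,225) is upright and cradled against the fingers. I carry on pushing.

Call:
carry_out --plan "-0.3 0 0 0 0 0;-0.3 0 0 0 0 0;-0.3 0 0 0 0 0;-0.3 0 0 0 0 0;-0.3 0 0 0 0 0;-0.3 0 0 0 0 0;-0.2 0 0 0 0 0;-0.1 0 0 0 0 0"

```text
time_s: 5.07
eef_pos: [0.6792, -0.1543, 0.0139]
eef_rot: [0.0, 0.56, 0.829, 0.0]
wrist_force: [-2.5, 4.9, 6.6]
opening: 0.5
grasp_force: 4.3
```

Call:
carry_out --plan "0.2 0 0 0 0 0;0.4 0 0 0 0 0;0.5 0 0 0 0 0;0 0 -0.9 0 0 0;0 0 -0.9 0 0 0;0 0 -0.9 0 0 0;0 0 -0.9 0 0 0;0 0 -0.9 0 0 0" --claw 1

```text
time_s: 5.73
eef_pos: [0.6616, -0.1119, 0.1948]
eef_rot: [-0.0, 0.559, 0.829, -0.0]
wrist_force: [1.1, -0.4, -0.0]
opening: -0.003
grasp_force: 0.0
```

```bash
python3 -c "
from h import *
c=shot('top');tins(c);s=shot('scene');tins(s)
to([.505,.021,.147]); to([.4815,.0882,.147])"
```

```text
red [135.9 100.3] 6837 [0.8049 0.4003 0.053 ]
red [253.3 108.8] 377 [0.7951 0.1283 0.053 ]
red [205.9 337.1] 475 [0.278  0.2105 0.053 ]
red [252.5 150.8] 93 [ 0.4231 -0.1637  0.053 ]
red [425.5 197.1] 193 [0.2768 0.2212 0.053 ]
red [154.5 206.7] 357 [ 0.6938 -0.1867  0.053 ]
red [421.7 215.1] 137 [0.3278 0.2432 0.053 ]
red [155.9 226.1] 171 [ 0.7248 -0.1397  0.053 ]
red [216.8 332. ] 697 [0.7974 0.1308 0.053 ]
red [217.8 356.5] 163 [0.8255 0.1651 0.053 ]
red [357.  411.1] 736 [0.7395 0.3843 0.053 ]
pos [ 0.666  -0.1134  0.2019] tool x [-0.375  0.927 -0.01 ] z [ 0.013 -0.005 -1.   ] units [ 4.64 -2.49  1.3 ] t 5.8333
pos [ 0.666  -0.1134  0.2019] tool x [-0.375  0.927 -0.01 ] z [ 0.013 -0.005 -1.   ] units [ 6.42 -2.4   1.29] t 5.8333
```

Call:
carry_out --plan "0.6 -0.36 0.19 0 0 0;0.6 -0.36 0.19 0 0 0;0.6 -0.36 0.19 0 0 0;0.6 -0.36 0.19 0 0 0;0.6 -0.36 0.19 0 0 0;0.6 -0.36 0.19 0 0 0;0.6 -0.34 0.18 0 0 0;0 0 0 0 0 0"

```text
time_s: 6.5
eef_pos: [0.5007, 0.0094, 0.1376]
eef_rot: [-0.004, 0.558, 0.83, -0.001]
wrist_force: [-1.4, -0.2, -0.4]
opening: -0.001
grasp_force: 0.0
```

```bash
python3 -c "
from h import *
to([.4815,.0882,.147])
c=shot('wrist','w2.png');print(proj(c,[.4815,.0882,.155]))"
```

```text
pos [0.5007 0.0094 0.1376] tool x [-0.377  0.926  0.004] z [-0.007  0.002 -1.   ] units [ 2.01  0.3  -0.23] t 6.5
[308.42656448  83.12053346]
```

View pics/w2.png

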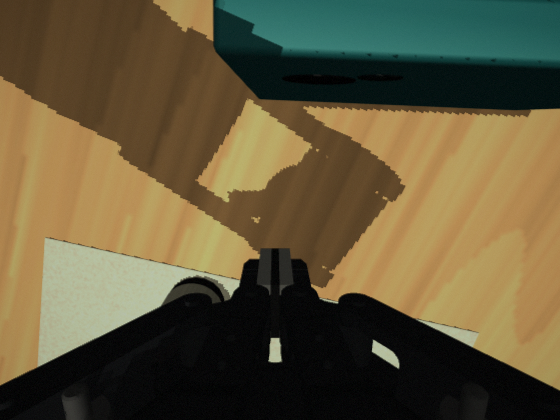

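The wrist view shows the inky mark at (318,79) on the door's outer face, against a projected (308,83). That is close enough to press.

Call:
carry_out --plan "0.25 0.22 -0.2 0 0 0;0.3 0 0 0 0 0;0.3 0 0 0 0 0;0.3 0 0 0 0 0;0.2 0 0 0 0 0;0.1 0 0 0 0 0;0.05 0 0 0 0 0;0 0 0 0 0 0"

```text
time_s: 7.22
eef_pos: [0.4921, 0.0654, 0.1488]
eef_rot: [0.0, 0.559, 0.829, -0.0]
wrist_force: [-0.1, 0.6, -0.7]
opening: 0.005
grasp_force: 0.0
```

Call:
carry_out --plan "0.05 0 0 0 0 0;0.05 0 0 0 0 0;0.05 0 0 0 0 0;0.05 0 0 0 0 0;0.05 0 0 0 0 0;0 0 0 0 0 0;0 0 0 0 0 0;0 0 0 0 0 0"

```text
time_s: 7.88
eef_pos: [0.4886, 0.0743, 0.1489]
eef_rot: [0.0, 0.559, 0.829, -0.0]
wrist_force: [0.6, 0.4, -0.2]
opening: 0.003
grasp_force: 0.0
```

```bash
python3 -c "
from h import *
to([.4815,.0882,.147])"
```

```text
pos [0.4886 0.0743 0.1489] tool x [-0.375  0.927 -0.   ] z [ 0. -0. -1.] units [ 0.39 -0.03  0.05] t 7.8833
```

Gap to the face is about 15 mm with an 11 mm half finger, so contact is about 5 mm away.

Call:
carry_out --plan "0.05 0 0 0 0 0;0.05 0 0 0 0 0;0.04 0 0 0 0 0;0.04 0 0 0 0 0;0.04 0 0 0 0 0;0 0 0 0 0 0;0 0 0 0 0 0;0 0 0 0 0 0"

```text
time_s: 8.55
eef_pos: [0.4859, 0.0812, 0.1492]
eef_rot: [0.001, 0.559, 0.829, -0.001]
wrist_force: [0.7, -6.7, -0.1]
opening: -0.002
grasp_force: 0.0
```

Call:
carry_out --plan "0.03 0 0 0 0 0;0.03 0 0 0 0 0;0.03 0 0 0 0 0;0.02 0 0 0 0 0;0 0 0 0 0 0;0 0 0 0 0 0;0 0 0 0 0 0;0 0 0 0 0 0"

```text
time_s: 9.22
eef_pos: [0.4856, 0.082, 0.1493]
eef_rot: [0.004, 0.56, 0.829, -0.002]
wrist_force: [6.5, -21.3, -4.9]
opening: -0.002
grasp_force: 0.0
```

Call:
carry_out --plan "-0.5 0 0 0 0 0;-0.5 0 0 0 0 0;-0.5 0 0 0 0 0;-0.5 0 0 0 0 0;-0.5 0 0 0 0 0;-0.3 0 0 0 0 0;0 0 0 0 0 0;0 0 0 0 0 0"

```text
time_s: 9.88
eef_pos: [0.5253, -0.0171, 0.1487]
eef_rot: [-0.0, 0.56, 0.829, 0.0]
wrist_force: [0.3, 0.1, -0.2]
opening: -0.004
grasp_force: 0.0
```

Call:
carry_out --plan "0 0 0 0 0 0;0 0 0 0 0 0;0 0 0 0 0 0;0 0 0 0 0 0;0 0 0 0 0 0;0 0 0 0 0 0;0 0 0 0 0 0;0 0 0 0 0 0"

```text
time_s: 10.55
eef_pos: [0.5255, -0.0172, 0.1489]
eef_rot: [0.0, 0.559, 0.829, 0.0]
wrist_force: [0.4, 0.3, 0.4]
opening: -0.002
grasp_force: 0.0
```

```bash
python3 -c "
from h import *
to([.4815,.0882,.147]);shot('scene','s2.png');c=shot('wrist','w3.png')
c=shot('top');a=cv2.resize(c['pixels'][90:310,130:430],None,fx=2.6,fy=2.6)[:,:,::-1];cv2.imwrite('pics/t2.png',a)"
```

```text
pos [ 0.5255 -0.0172  0.1489] tool x [-0.375  0.927 -0.   ] z [ 0.  0. -1.] units [ 2.85 -0.03  0.05] t 10.55
```

View pics/t2.png

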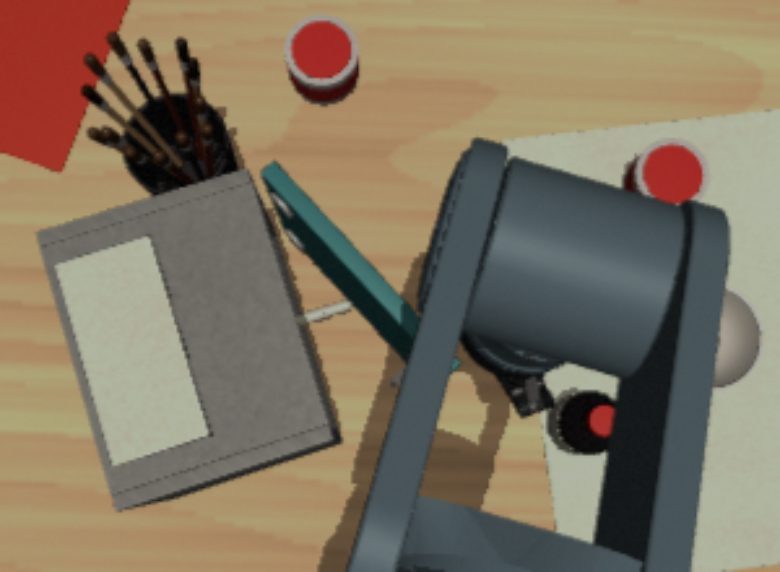

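The top crop shows the door ajar at about 0.4 rad, with its free edge near crop (455,365) and the finger clear in front of it. A pale rod stands near mid-width at (325,312). The tin is clear at (672,172).

```bash
python3 -c "
from h import *
c=shot('top')
H0=np.array([.6439,.1539]);y=np.array([-.9423,-.3347]);x=np.array([-.3347,.9423])
for u,v in [(265,172),(450,370)]:
    p=cast(c,130+u/2.6,90+v/2.6,.197)[:2]-H0;print('r',np.hypot(*p),'th',np.arctan2(-p@x,p@y))
P=[ctrl.get_obs()['eef_pos'][:2],[.5,-.045],[.44,-.035],[.43,.03],[.49,.055]]
for t in np.arange(.45,1.6,.1):
    u=np.cos(t)*y-np.sin(t)*x;n=np.cos(t)*x+np.sin(t)*y;P.append(H0+.168*u+.021*n)
P=np.array(P);d=np.diff(P,axis=0)/.04
for a,b in zip(P[1:],d@np.array([[-.375,.927],[.927,.375]])):print(a.round(3),b.round(2))
"
```

```text
r 0.004349200784448874 th -0.8551556543551696
r 0.20071502634573055 th 0.4136919892065303
[ 0.5   -0.045] [-0.4  -0.85]
[ 0.44  -0.035] [ 0.79 -1.3 ]
[0.43 0.03] [1.6  0.38]
[0.49  0.055] [0.02 1.62]
[0.511 0.049] [-0.33  0.43]
[0.522 0.036] [-0.4   0.14]
[0.534 0.025] [-0.38  0.18]
[0.548 0.015] [-0.36  0.21]
[0.562 0.006] [-0.34  0.25]
[ 0.577 -0.002] [-0.31  0.28]
[ 0.593 -0.008] [-0.28  0.31]
[ 0.61  -0.012] [-0.25  0.34]
[ 0.626 -0.014] [-0.22  0.36]
[ 0.643 -0.015] [-0.18  0.38]
[ 0.66  -0.015] [-0.14  0.4 ]
[ 0.677 -0.012] [-0.1   0.41]
```

Call:
carry_out --plan "-0.2 -0.43 0 0 0 0;-0.2 -0.42 0 0 0 0;0.4 -0.65 0 0 0 0;0.39 -0.65 0 0 0 0;0.5 0.1 0 0 0 0;0.5 0.1 0 0 0 0;0.6 0.18 0 0 0 0;0 0 0 0 0 0"

```text
time_s: 11.42
eef_pos: [0.4291, 0.0328, 0.1489]
eef_rot: [-0.0, 0.558, 0.83, 0.001]
wrist_force: [0.5, 0.3, -0.4]
opening: 0.001
grasp_force: 0.0
```

```bash
python3 -c "
from h import *
to([.49,.055,.149])"
```

```text
pos [0.4291 0.0328 0.1489] tool x [-0.376  0.927  0.001] z [-0.     0.001 -1.   ] units [-0.06  1.62 -0.  ] t 11.4167
```

Call:
carry_out --plan "0 0.4 0 0 0 0;0 0.4 0 0 0 0;0 0.4 0 0 0 0;0 0.4 0 0 0 0;-0.1 0.14 0 0 0 0;-0.1 0.14 0 0 0 0;-0.1 0.14 0 0 0 0;0 0 0 0 0 0"

```text
time_s: 12.08
eef_pos: [0.5103, 0.0483, 0.1489]
eef_rot: [0.0, 0.559, 0.829, -0.0]
wrist_force: [-0.0, 0.2, -0.3]
opening: 0.001
grasp_force: 0.0
```

Call:
carry_out --plan "-0.13 0.05 0 0 0 0;-0.13 0.05 0 0 0 0;-0.13 0.05 0 0 0 0;-0.19 0.09 0 0 0 0;-0.19 0.09 0 0 0 0;-0.18 0.1 0 0 0 0;-0.18 0.1 0 0 0 0;0 0 0 0 0 0"

```text
time_s: 12.75
eef_pos: [0.5476, 0.0139, 0.1491]
eef_rot: [0.001, 0.56, 0.829, 0.0]
wrist_force: [0.6, 0.4, 0.4]
opening: -0.002
grasp_force: 0.0
```

```bash
python3 -c "
from h import *
to([.548,.015,.149])
c=shot('scene');a=cv2.resize(c['pixels'][80:380,80:460],None,fx=2,fy=2)[:,:,::-1];cv2.imwrite('pics/s3.png',a)"
```

```text
pos [0.5476 0.0139 0.1491] tool x [-0.374  0.928 -0.001] z [ 0.001 -0.001 -1.   ] units [0.02 0.02 0.  ] t 12.75
```

View pics/s3.png

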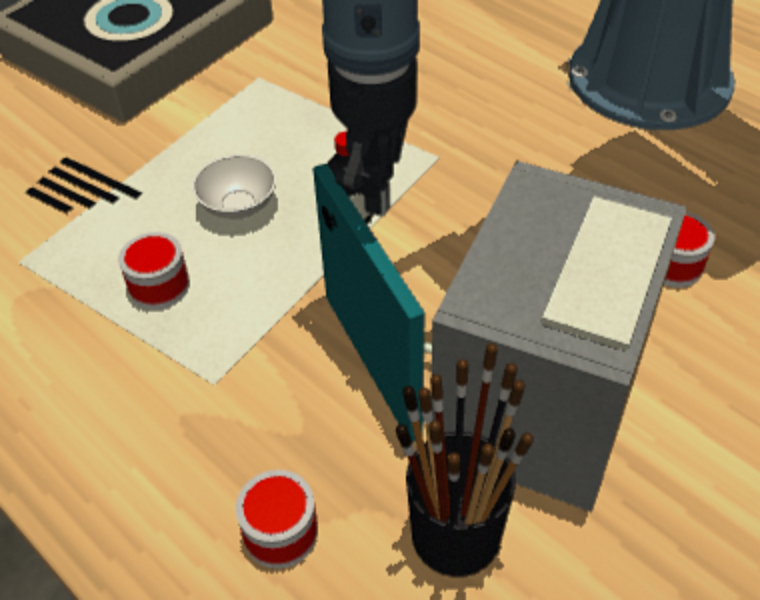

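The door, running from (322,170) to (415,320), is swinging open ahead of the finger, which is behind it at (375,200). I continue along the arc.

Call:
carry_out --plan "-0.17 0.12 0 0 0 0;-0.17 0.13 0 0 0 0;-0.16 0.14 0 0 0 0;-0.15 0.14 0 0 0 0;-0.14 0.15 0 0 0 0;-0.14 0.16 0 0 0 0;-0.13 0.17 0 0 0 0;-0.12 0.17 0 0 0 0"

```text
time_s: 13.47
eef_pos: [0.6084, -0.0111, 0.1488]
eef_rot: [-0.0, 0.559, 0.829, -0.0]
wrist_force: [-0.3, 0.2, 0.2]
opening: 0.001
grasp_force: 0.0
```

Call:
carry_out --plan "-0.11 0.18 0 0 0 0;-0.11 0.18 0 0 0 0;-0.09 0.19 0 0 0 0;-0.09 0.19 0 0 0 0;-0.06 0.13 0 0 0 0;-0.05 0.1 0 0 0 0;0 0.05 0 0 0 0;0 0 0 0 0 0"

```text
time_s: 14.13
eef_pos: [0.6532, -0.0143, 0.1488]
eef_rot: [-0.0, 0.559, 0.829, 0.0]
wrist_force: [-0.5, -0.0, 0.6]
opening: 0.001
grasp_force: 0.0
```

```bash
python3 -c "
from h import *
to([.67,-.013,.149])
c=shot('scene');a=cv2.resize(c['pixels'][80:380,80:460],None,fx=2,fy=2)[:,:,::-1];cv2.imwrite('pics/s4.png',a)"
```

```text
pos [ 0.6532 -0.0143  0.1488] tool x [-0.375  0.927  0.   ] z [-0.  0. -1.] units [-0.13  0.4  -0.01] t 14.1333
```

View pics/s4.png

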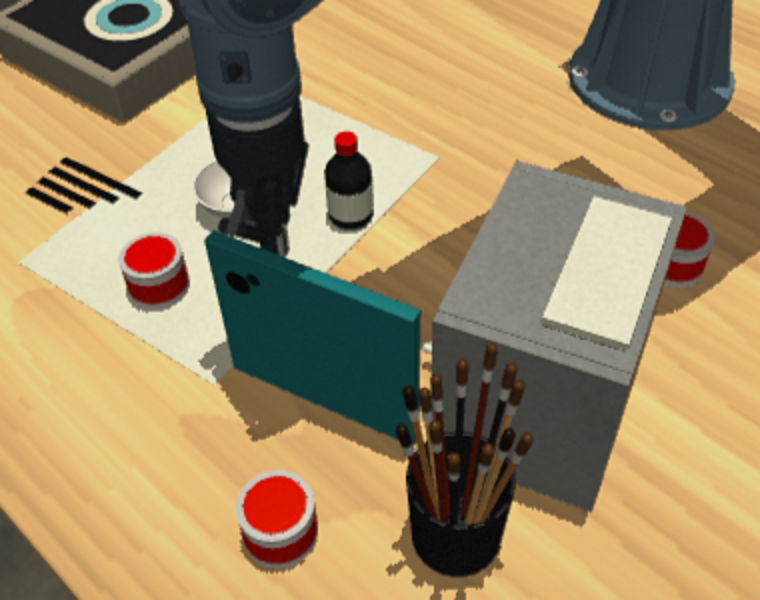

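The door stands nearly square, its top outer edge running from (208,237) to (420,315). I measure its angle from that.

```bash
cat >>h.py <<'E'
def ang():
    c=shot('scene');t=cv2.inRange(cv2.cvtColor(c['pixels'],cv2.COLOR_RGB2HSV),(80,110,0),(100,255,255));t[:150]=0
    k=max(cv2.findContours(t,0,1)[0],key=cv2.contourArea)
    q=cv2.approxPolyDP(k,3,True)[:,0];print(q.tolist());return c
E
python3 -c "
from h import *
c=ang()
a=cast(c,80+208/2,80+237/2,.197);b=cast(c,80+420/2,80+318/2,.197)
d=(a-b)[:2];print(a,b,np.hypot(*d),np.arctan2(-(d@[-.3347,.9423]),d@[-.9423,-.3347]))"
```

```text
[[187, 195], [183, 203], [197, 263], [277, 298], [281, 291], [286, 301], [281, 274], [287, 274], [289, 284], [289, 235]]
[ 0.70773617 -0.03360411  0.197     ] [0.64880542 0.16266094 0.197     ] 0.20492145568248676 1.5211974535834731
```

Call:
carry_out --plan "0 -0.4 0 0 0 0;0 -0.5 0 0 0 0;0 -0.5 0 0 0 0;0 -0.5 -0.3 0 0 0;0 0 -0.8 0 0 0;0 0 -0.8 0 0 0;0 0 -0.8 0 0 0;0 0 -0.8 0 0 0"

```text
time_s: 14.9
eef_pos: [0.5818, -0.0429, 0.2905]
eef_rot: [-0.0, 0.559, 0.829, -0.0]
wrist_force: [0.7, -0.2, 0.3]
opening: 0.003
grasp_force: 0.0
```

Call:
carry_out --plan "0 0 0 0 0 0;0 0 0 0 0 0;0 0 0 0 0 0;0 0 0 0 0 0;0 0 0 0 0 0;0 0 0 0 0 0;0 0 0 0 0 0;0 0 0 0 0 0"

```text
time_s: 15.57
eef_pos: [0.5823, -0.0429, 0.2883]
eef_rot: [-0.001, 0.559, 0.829, -0.0]
wrist_force: [0.3, -0.6, 0.7]
opening: 0.003
grasp_force: 0.0
```

```bash
python3 -c "
from h import *
c=ang();tins(c);to([.6,0,.3]);cv2.imwrite('pics/end.png',c['pixels'][:,:,::-1])"
```

```text
[[186, 195], [183, 203], [197, 262], [277, 298], [281, 291], [286, 301], [281, 274], [287, 274], [289, 284], [289, 235]]
red [252.5 150.9] 102 [ 0.4236 -0.1634  0.053 ]
red [425.4 196.9] 203 [0.2764 0.2208 0.053 ]
red [154.5 206.7] 357 [ 0.6938 -0.1866  0.053 ]
red [422.5 214.9] 150 [0.3264 0.2442 0.053 ]
red [156.5 225.9] 198 [ 0.7236 -0.1395  0.053 ]
red [216.8 332. ] 697 [0.7974 0.1308 0.053 ]
red [218.6 355.6] 205 [0.8236 0.165  0.053 ]
red [357.  411.1] 736 [0.7395 0.3843 0.053 ]
pos [ 0.5824 -0.0429  0.2885] tool x [-0.375  0.927  0.   ] z [-0.001  0.    -1.   ] units [ 0.83  0.81 -0.29] t 15.6167
```

View pics/end.png

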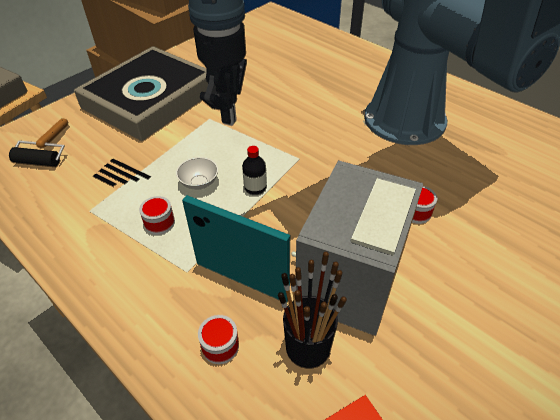

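The door has stopped wide open, from (184,200) to (289,235). The tin stands clear and upright at (156,213), nothing else has moved, and the arm is free.

```bash
python3 -c "
from h import *
print(ctrl.hand_in())"
```

```text
the job is handed in; nothing more can be done
None
```

The job is handed in at about 15.6 s: the tin was slid upright clear of the swing, the touch mark was pressed, and the door was swung to about 1.52 rad (87°), with nothing else moved and the arm clear.

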